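# Clamp the engine head in the trigger clamp and keep it gripped

## Task

Stand the finned aluminium engine head upright in the V-jaw of the blue trigger clamp and let go of it, then pump the clamp's orange trigger until the yellow spring nose bears on the head and is pushed about half way into its sleeve, but never all the way in, which would crush the fins. Finish still holding the trigger squeezed so that the head stays gripped for the plug change, and leave everything else on the cart where it is.

Things in the scene. Friction and masses are not known exactly. Their poses are not given: they have to be found in the camera images.
- clamp: blue ratchet clamp bolted flat on the cart. Origin: underside of its steel bed plate, below the bar's axis; z up. The notched bar lies along clamp y, 30 mm above the cart, and feeds towards +y, out of the blue housing, to the V-jaw at the +y end; its tail sticks out to at most y -130 mm. The bed plate covers x -30 to 30, y -105 to 150 mm, top at z 8 mm. Handle and trigger stick out to clamp -x.
- housing (a point): middle of the housing's roof, 54 mm above the cart. The housing is 52 mm (clamp x) by 80 mm (clamp y). A red release lever lies on the roof, top at 62 mm above the cart: turned, it frees the ratchet; the job does not need it.
- handle_pad (a point): on the outer (clamp -y) face of the fixed black handle, the one turned away from the trigger, 30 mm above the cart. The handle is a bar along clamp x, x -128 to -10 mm, 16 mm thick (y -80 to -64 mm), z 18 to 42 mm; its last 18 mm are a slightly thicker heel.
- vjaw: the fixed V-jaw at the +y end of the clamp, two rubber-faced flats opening towards clamp -y, 44 mm wide (x -22 to +22 mm), from z 8 to 44 mm; its flats begin 14 mm beyond the seat in y. Origin and axes: those of the clamp.
- seat (a point): where the middle of the head's underside lies when the head is pressed home in the V-jaw: on the clamp bed (8 mm above the cart), clamp (0, 101) mm; axes as the clamp. A head set down up to about 10 mm short of it towards clamp -y (and up to about 5 mm to the side) is pushed home by the nose.
- head: finned aluminium engine head, a round body 42 mm in diameter and 38 mm high, with a 10 mm thick chrome plug standing 9 mm up in the middle of its crown; about 90 g, loose, standing upright. Origin: middle of its underside, z up.
- rod: the notched steel bar with the sleeve and nose on its front end; it slides along clamp +y as the trigger is pumped and is not to be pushed by hand. Origin: on the bar's axis, 38 mm behind the nose face (in clamp y) while the nose is fully out.
- nose_face (a point): middle of the rubber face of the nose (20 x 20 mm), 30 mm above the cart; at the start it is 14 to 34 mm short of the near side of a seated head.
- nose (a joint): how far the yellow spring nose is pushed into its sleeve, m: 0 fully out (all 16 mm of yellow stem show), 0.016 bottomed. Spring: 2 N to start moving, then 1 N per mm. About half way is 0.008.
- trigger (a joint): trigger angle, rad: 0 released (it springs back), 0.34 squeezed to its stop near the handle. Each full squeeze and release feeds the bar one notch, 6 mm (the first squeeze 0 to 9 mm). From the start of the notch on, the bar moves with the trigger. When released under load the bar drops back about 1 mm on to the holding pawl. The next notch is taken only if the trigger returns below about 0.05.
- trigger_pad (a point): middle of the orange trigger's front (clamp +y) face where fingers push, 65 mm from its upright pivot at clamp (-34, -40) mm and 30 mm above the cart. The trigger is 12 mm thick, 22 mm high (z 19 to 41 mm) and reaches 86 mm from the pivot. Width over trigger and handle: 57 mm released, 35 mm squeezed. Squeezing takes 5 to 15 N here.
- squeeze (a point): middle between the two outer faces of handle and trigger when the trigger is fully squeezed, 32 mm above the cart, fingers closing along clamp y. A gripper centred here, open 80 mm or more, clears the released trigger and squeezes it fully by closing, without moving the arm.
- cross_wrench: chrome four-way cross wrench lying flat, arms 124 mm across, 15 mm high; origin: its middle, underside. Bystander.
- coupler: brass exhaust coupler, a tube 24 mm in diameter, 32 mm high, standing; origin: middle of its underside. Bystander.
- air_filter: black rubber air filter, 54 mm in diameter, 56 mm high, standing; origin: middle of its underside. Bystander.
- hex_driver: hex driver with blue handle, 170 mm long, lying; origin: underside of its middle. Bystander.

How it is judged:
On the way, in this order (a step that is already met when the one before it is completed fails the run):
1. the head stands upright in the clamp before the V-jaw, let go, with the nose not yet pushed in (horizontal distance between head and seat below 0.015 m and angle between head's own z axis and vertical below 0.08 rad and z of head in the frame of seat between -0.004 and 0.004 m and contact force between the fingers and head below 0.2 N and value of joint nose below 0.001 m), for 0.2 s.
2. the trigger has brought the nose on to the head and the head into the V-jaw (value of joint nose above 0.001 m and value of joint trigger above 0.04 rad and contact force between head and vjaw above 1 N and horizontal distance between head and seat below 0.006 m and contact force between the fingers and head below 0.2 N), for 0.1 s.
At the end, for the whole second after the job is handed in: the head stands upright on the clamp bed within 5 mm of its seat, pressed on the V-jaw with over 3 N, untouched by the fingers, at rest; the nose is 5 to 12 mm in (of 16 mm); the fingers still hold the trigger squeezed (beyond 0.04 rad, over 2 N) (value of joint nose between 0.005 and 0.012 m and value of joint trigger above 0.04 rad and contact force between the fingers and clamp above 2 N and contact force between head and vjaw above 3 N and horizontal distance between head and seat below 0.005 m and angle between head's own z axis and vertical below 0.08 rad and z of head in the frame of seat between -0.004 and 0.004 m and contact force between the fingers and head below 0.2 N and linear speed of head below 0.01 m/s); the arm keeps its last pose, push and grip.
It fails at once if the nose is driven all the way in (beyond 14.5 mm), crushing the fins (value of joint nose above 0.0145 m).
It fails at once if the bar or its nose is pushed by the robot (over 3 N) instead of by the trigger (contact force between any of the fingers, the arm and rod above 3 N).
It fails at once if the cross wrench, coupler, air filter or hex driver is shifted by more than 20 mm (distance of any of cross_wrench, coupler, air_filter, hex_driver from where it was at the start of the episode above 0.02 m).
It also fails if it takes over 64 s, if anything falls off the work surface, if the arm or the gripper's body presses on something with over 40 N, if the wrist force passes 120 N, or if a joint passes its speed limit or range.

## Robot

A 6-joint arm with a two-finger parallel gripper is mounted at the origin on the work surface. World frame = base frame: x ahead of the robot, y to its left, z up, the work surface at z = 0. Lengths are in m, angles in rad, forces in N, time in s.
With the tool pointing down it reaches from about 0.425 to 0.95 m from the base axis. Payload 14.7 kg.
Tool frame: the origin (TCP) lies midway between the tips of the shut fingers; the grasp point (between the pads) lies 19 mm behind it; z points along the fingers, y is the line along which they close (so a half turn about z gives the same grasp; the last joint's range is limited). The gripper opens to 85 mm and grips with 20 to 120 N. Pads are 22 mm wide; open, the fingers measure 114 mm over their backs; the gripper's body (76 mm by 85 mm) begins 54 mm behind the grasp point. The pads swing forward as they close: fully open they stand 13 mm farther back than shut.
Start: joints at [-1.297, 0.48, 1.596, -0, 1.065, -0.047], TCP at [0.205, -0.617, 0.231] pointing down, gripper open.
Joint ranges: [-2.75, 2.75], [-0.82, 2.05], [0.23, 2.67], [-1.56, 4.7], [0.09, 2.69], [-2.92, 2.92]. Speed limits (rad/s): [1.89, 1.89, 2.39, 3.01, 3.01, 3.01].

## Interface

Orientations are given as [roll, pitch, yaw] about the fixed x, y, z axes, in that order (R = Rz(yaw) Ry(pitch) Rx(roll)).
In Python, from plant import sensors, imaging, robot gives the robot as it stands.
- The arm moves only by the tool play_rows, never from a script. Its argument "rows" is a list that holds one entry, the list of rows, each a list of 7 numbers: the shift along the tool's x, y, z each as a share of 0.75 m, from -1 to 1, then the turn, a rotation vector about the tool's x, y, z each as a share of 180 degrees, from -1 to 1, then the closure, from -1 (fully open) to 1 (shut). A call has 1 to 20 rows; each row is the pose to reach, as a shift and turn from the pose commanded when the call began, along the tool's axes at that moment, turning the shorter way round; what a row does not reach only later rows make up. A row lasts 1/8 s, in which the tool goes at most 62.5 mm and 10.7 degrees, less where a joint would pass 70% of its speed; a pose out of reach is approached as far as the arm can. A call with a number of a shift or a turn outside -1 to 1 is refused whole. A call with a gripper value outside its range is refused whole. The fingers move at their own pace and stop on an object; "squeeze" is the grip in N (left out, the last holds). Time passes only in rows, so rows that repeat a pose let the fingers close. It gives the time, the measured TCP pose, the force, the opening and the grip force at its end, in the units of the state.
- sensors.observe(): the state, without advancing time (a new reading comes with each control period).
- imaging.camera(name): name is "side" or "top"; returns a dict with "image" (420x560x3 uint8, blue, green, red), "z_map" (420x560 float32, m along the optical axis (not along the pixel's ray), 0 where there is no reading), "mtx" (3x3 intrinsics, pixels), "cam_to_world" (4x4, takes a point from camera to world coordinates). Camera axes: x right, y up, looking along -z (the intrinsics and any distortion apply to the point x, -y, -z); pixel columns grow to the right and rows downward; lengths in m; the calibration is good to about 2 mm. A picture is of the moment at which its call begins.
- robot.job_done(): hands the job in; it is judged then, once.
The state is a dict: "time": time; "joint_pos": joint angles; "dq": joint speeds; "tau": joint torques, N m; "tool_pos": TCP position; "tool_rot": TCP orientation; "ft_force": force on the tool from outside, world axes, zero at the start; "ft_torque": the same for the moment, N m; "finger_gap": finger opening in m; "finger_force": force on a finger pad.
Only numpy, scipy, OpenCV 4.12 (cv2) and the standard library are available. Lean on these libraries where they do the work, as an engineer would, in place of code of your own. Each camera call takes 0.05 s, during which the arm holds its last target. There are 200 camera calls.

## Working session

There is one attempt and no reset: what is moved stays moved. The work goes in short steps, Python scripts to look and compute and a tool call to move; the robot and the scene stay as the last step left them, time stands still between calls to the robot, and variables do not carry over. Pictures are saved under pics/ and viewed, at most 11 in all, crops included, and the job is handed in when it is done.

Besides the shell and the picture viewer there is one more tool, called after "Call:" by a JSON object that holds its "name" and its "arguments". play_rows: Moves the arm, as the interface text tells. Shift numbers are shares of 0.75 m and turn numbers shares of 180 degrees, none past 1 either way. Its arguments: {"type":"object","properties":{"rows":{"type":"array","items":{"type":"array","items":{"type":"array","items":{"type":"number"}}}},"squeeze":{"type":"number"}},"required":["rows"]}

```bash
mkdir -p pics; cat > h.py <<'E'
import numpy as np, cv2, pickle
from plant import sensors, imaging, robot
def grab(tag):
    out={}
    for n in("top","side"):
        c=imaging.camera(n); out[n]=c; cv2.imwrite(f"pics/{tag}_{n}.png",c["image"])
    pickle.dump(out,open(f"{tag}.pkl","wb")); return out
def ray(c,u,v):
    K=c["mtx"];T=c["cam_to_world"]
    d=np.array([(u-K[0,2])/K[0,0],-(v-K[1,2])/K[1,1],-1.]); return T[:3,3],T[:3,:3]@d
def atz(c,u,v,z):
    o,d=ray(c,u,v); return o+d*(z-o[2])/d[2]
def cloud(c):
    v,u=np.mgrid[:420,:560]; o,_=ray(c,0,0);K=c["mtx"];T=c["cam_to_world"]
    d=np.stack([(u-K[0,2])/K[0,0],-(v-K[1,2])/K[1,1],-np.ones(u.shape)],-1)*c["z_map"][...,None]
    return d@T[:3,:3].T+o
E
python3 - <<'E'
from h import *
o=grab("a")
for n in o: print(n,o[n]["mtx"].tolist(),o[n]["cam_to_world"].round(3).tolist())
print(sensors.observe())
E
```

```text
top [[407.6640386995677, 0.0, 282.79623238882033], [0.0, 407.6640386995677, 211.19043212770998], [0.0, 0.0, 1.0]] [[-0.028, 0.995, -0.1, 0.366], [-1.0, -0.028, 0.002, -0.033], [-0.0, 0.1, 0.995, 1.144], [0.0, 0.0, 0.0, 1.0]]
side [[400.03214133643274, 0.0, 275.25470395816944], [0.0, 400.03214133643274, 208.47354900375475], [0.0, 0.0, 1.0]] [[-0.925, 0.189, -0.33, 0.194], [-0.38, -0.489, 0.785, 0.663], [-0.013, 0.852, 0.524, 0.525], [0.0, 0.0, 0.0, 1.0]]
{'time': 0.1, 'joint_pos': array([-1.29665545e+00,  4.80780381e-01,  1.59680894e+00, -1.12943701e-05,
        1.06511258e+00, -4.65739376e-02]), 'dq': array([-0.00080483, -0.00232933, -0.00047505,  0.00033556,  0.00207854,
       -0.00199554]), 'tau': array([ 1.68016744e-03, -9.52253437e+01, -4.31042182e+01, -2.72938433e-05,
        5.16654138e-03, -6.64151776e-05]), 'tool_pos': array([ 0.20484032, -0.61648522,  0.23072998]), 'tool_rot': array([-3.14048414e+00, -4.17795110e-05,  3.20720267e-01]), 'ft_force': array([-0.25359725, -0.82350384, -0.28702668]), 'ft_torque': array([-0.02476331,  0.00194233,  0.0500097 ]), 'finger_force': 0.0, 'finger_gap': 0.0856981519903201}
```

View pics/a_top.png

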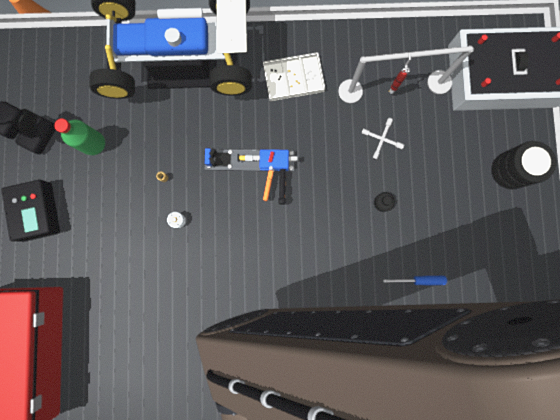

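View pics/a_side.png

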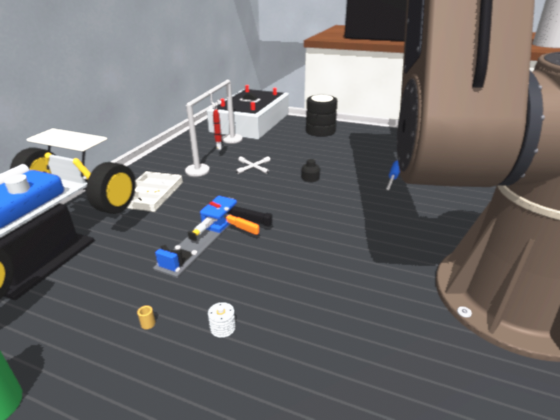

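The top view shows the head at about (176,219), the V-jaw at (212,158), the housing at (273,160), the trigger at (268,184), and the handle at (285,186). In the side view the head is at (222,320) and the V-jaw at (168,258). I'll enlarge both.

```bash
python3 - <<'E'
from h import *
o=pickle.load(open("a.pkl","rb"))
t=cv2.resize(o["top"]["image"][138:238,150:310],None,fx=5,fy=5,interpolation=cv2.INTER_CUBIC)
s=cv2.resize(o["side"]["image"][190:340,130:290],None,fx=4,fy=4,interpolation=cv2.INTER_CUBIC)
cv2.imwrite("pics/a_topc.png",t);cv2.imwrite("pics/a_sidec.png",s)
for n in o:
    P=cloud(o[n]); 
    print(n,"floor", np.median(P[200:230,120:150,2] if n=="top" else P[330:380,250:300,2]))
P=cloud(o["top"])
# head: points above 25 mm near head pixel
R=P[205:235,160:195].reshape(-1,3); m=R[:,2]>.02; print("head top pts",m.sum(),R[m].mean(0),R[m].min(0),R[m].max(0))
P=cloud(o["side"]); R=P[295:340,200:245].reshape(-1,3); m=R[:,2]>.033; print("side",m.sum(),R[m].mean(0),R[m].min(0),R[m].max(0))
E
```

```text
top floor -0.0006531714953093015
side floor 0.0008142405601507807
head top pts 208 [0.45969578 0.2519606  0.06315409] [ 0.36616838 -0.03299977  0.02000637] [0.48094332 0.28165674 1.14402124]
side 395 [0.4555277  0.27324083 0.04880609] [0.194164   0.24268126 0.03528129] [0.48272657 0.66269928 0.52517626]
```

View pics/a_topc.png

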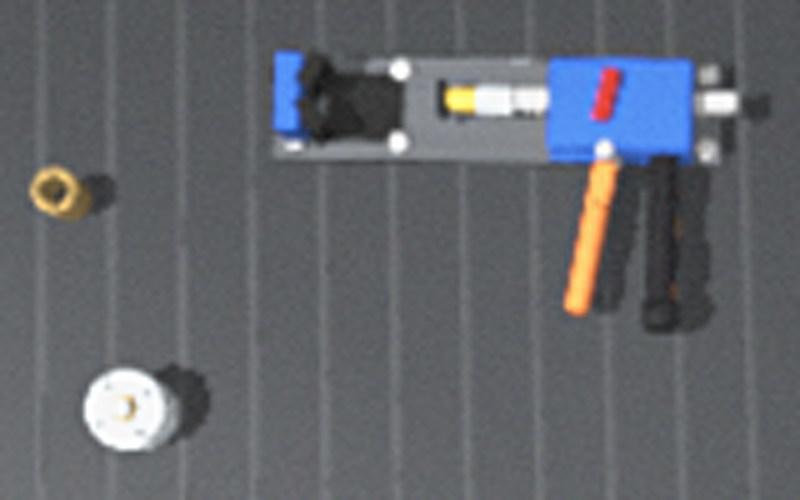

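View pics/a_sidec.png

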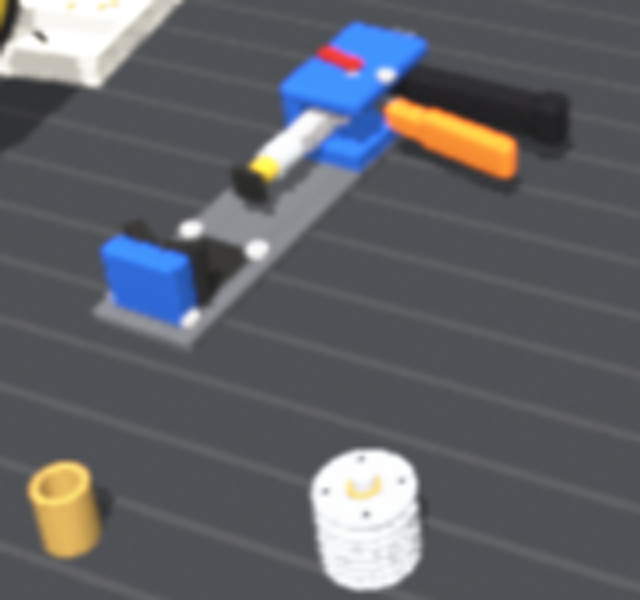

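The top crop shows the head's crown centre at (128,409), the plate's left-bottom corner at (273,160), the roof from (549,59) to (693,155), and the bar axis along v≈100. In the side crop the crown centre is at (365,489), the plate corners are at (95,311) and (192,347), and the V-jaw's top back corners are at (104,238) and (193,258).

```bash
cat > fit.py <<'E'
from h import *
from scipy.optimize import least_squares
o=pickle.load(open("a.pkl","rb"))
T=lambda x,y:(o["top"],(x+.5)/5-.5+150,(y+.5)/5-.5+138)
S=lambda x,y:(o["side"],(x+.5)/4-.5+130,(y+.5)/4-.5+190)
def proj(c,p):
    q=np.linalg.inv(c["cam_to_world"])@np.r_[p,1]; K=c["mtx"]
    return np.array([K[0,0]*q[0]/-q[2]+K[0,2],K[1,1]*-q[1]/-q[2]+K[1,2]])
# nuisance h housing y, v jaw back y
def obs(h,v,r):
    return [(T(273,160),(-30,150,8)),(S(95,311),(30,150,8)),(S(192,347),(-30,150,8)),
    (S(104,238),(22,v,44)),(S(193,258),(-22,v,44)),(T(274,52),(22,v,44)),(T(274,133),(-22,v,44)),
    (T(549,59),(26,h+40,54)),(T(693,60),(26,h-40,54)),(T(693,155),(-26,h-40,54)),
    (S(360,22),(26,h-40,54)),(S(283,90),(26,h+40,54)),(S(428,45),(-26,h-40,54)),(S(362,110),(-26,h+40,54)),
    (T(480,100),(0,r,30)),(T(738,101),(0,r-145,30)),(T(660,328),(-128,-72,42))]
def f(p):
    x,y,a,h,v,r,z=p; R=np.array([[np.cos(a),-np.sin(a)],[np.sin(a),np.cos(a)]]); res=[]
    for (c,u,w),q in obs(h*1e3,v*1e3,r*1e3):
        q=np.array(q)/1e3; P=np.r_[np.array([x,y])+R@q[:2],q[2]+z]; res.append(proj(c,P)-[u,w])
    return np.ravel(res)
s=least_squares(f,[.5,.05,0,-.04,.14,.04,0],loss="soft_l1")
print(s.x.round(4)); print(f(s.x).reshape(-1,2).round(2).tolist())
a=s.x[2];R=np.array([[np.cos(a),-np.sin(a)],[np.sin(a),np.cos(a)]])
for n,q in dict(seat=(0,.101),squeeze=(-.09,-.0625)).items(): print(n,s.x[:2]+R@q)
A=[];b=[]
for c,u,w in (T(128,409),S(365,489)):
    oo,d=ray(c,u,w); d/=np.linalg.norm(d); M=np.eye(3)-np.outer(d,d); A.append(M); b.append(M@oo)
p=np.linalg.lstsq(np.vstack(A),np.hstack(b),rcond=None)[0]; print("head crown",p)
print(atz(*T(128,409),.038),atz(*S(365,489),.038))
for n in o:
    P=cloud(o[n]);C=o[n]["image"].astype(int);B=(C[...,0]>C[...,2]+60)&(abs(P[...,0]-s.x[0])<.05)&(abs(P[...,1]-s.x[1])<.2)
    for nm,lo,hi,yl,yh in(("roof",.049,.059,-.2,.05),("jaw",.039,.049,.1,.2)):
        m=B&(P[...,2]>lo)&(P[...,2]<hi)&(P[...,1]-s.x[1]>yl)&(P[...,1]-s.x[1]<yh); Q=P[m]; 
        if len(Q): print(n,nm,len(Q),np.median(Q[:,2]),cv2.minAreaRect((Q[:,:2]*1e3).astype(np.float32)))
E
python3 fit.py
```

```text
[ 0.6251  0.0325 -0.0693 -0.0475  0.1403  0.0323 -0.0037]
[[-0.03, 0.01], [0.35, -0.0], [-0.05, -0.48], [1.4, 2.44], [-3.09, 3.41], [1.91, 0.61], [0.94, 0.06], [0.18, -0.95], [0.56, 0.04], [-0.2, -0.28], [-1.34, 0.01], [-1.67, -1.04], [0.23, -1.12], [-2.01, -0.74], [-0.19, 1.57], [0.11, 3.49], [-0.82, 2.55]]
seat [0.63209128 0.13324873]
squeeze [ 0.53099253 -0.02363114]
head crown [0.46403787 0.25945287 0.03250396]
[0.4630235  0.25775694 0.038     ] [0.46160215 0.26408774 0.038     ]
top roof 482 0.05354236078615482 ((619.833251953125, -14.11279296875), (79.28451538085938, 51.13331604003906), 88.48703002929688)
top jaw 75 0.0436567639020482 ((634.1259155273438, 168.96798706054688), (14.50175666809082, 42.6760139465332), 84.37548065185547)
side roof 383 0.05352009384807849 ((619.0540771484375, -10.151378631591797), (80.64473724365234, 53.03400421142578), 87.35574340820312)
side jaw 145 0.04334907417613898 ((633.4785766601562, 170.50466918945312), (18.960857391357422, 42.7265739440918), 87.68598937988281)
```

```bash
python3 - <<'E'
from h import *
o=pickle.load(open("a.pkl","rb"))
for n in o:
    P=cloud(o[n]);C=o[n]["image"].astype(int)
    reg=(abs(P[...,0]-.625)<.06)&(P[...,1]>-.12)&(P[...,1]<.21)
    print(n)
    for nm,m in(("plate z4-14",reg&(P[...,2]>.004)&(P[...,2]<.014)),("rod z>22 nonblue",reg&(P[...,2]>.024)&(P[...,2]<.045)&(C[...,0]<C[...,2]+60)),("blue>35",reg&(P[...,2]>.038)&(C[...,0]>C[...,2]+60))):
        for y in np.arange(-.11,.2,.02):
            k=m&(abs(P[...,1]-y)<.01)
            if k.sum()>4: q=P[k][:,0]; print(nm,round(y,2),k.sum(),(q.min()*1e3).round(1),(q.max()*1e3).round(1),"z",np.median(P[k][:,2]).round(4))
E
```

```text
top
plate z4-14 -0.11 14 570.2 680.4 z 0.0048
plate z4-14 -0.09 18 565.0 665.9 z 0.0049
plate z4-14 -0.07 58 591.3 666.7 z 0.0071
plate z4-14 -0.05 43 565.6 655.3 z 0.0081
plate z4-14 -0.03 5 592.8 659.5 z 0.0052
plate z4-14 -0.01 7 567.5 683.3 z 0.0044
plate z4-14 0.01 11 573.7 674.8 z 0.0049
plate z4-14 0.03 66 571.1 669.9 z 0.0079
plate z4-14 0.05 99 569.0 661.6 z 0.0077
plate z4-14 0.07 101 578.2 658.8 z 0.0069
plate z4-14 0.09 115 567.2 671.7 z 0.007
plate z4-14 0.11 134 567.8 674.9 z 0.0077
plate z4-14 0.13 137 577.0 663.7 z 0.0076
plate z4-14 0.15 110 588.9 672.7 z 0.0073
plate z4-14 0.17 32 569.4 679.7 z 0.0083
plate z4-14 0.19 19 572.8 679.8 z 0.0061
rod z>22 nonblue -0.07 32 616.4 630.3 z 0.0356
rod z>22 nonblue -0.05 19 565.8 628.6 z 0.0392
rod z>22 nonblue -0.03 48 565.4 594.0 z 0.0407
rod z>22 nonblue -0.01 40 566.7 596.2 z 0.0362
rod z>22 nonblue 0.01 13 566.5 590.6 z 0.0362
rod z>22 nonblue 0.03 23 620.3 633.6 z 0.0349
rod z>22 nonblue 0.05 49 620.7 637.7 z 0.0351
rod z>22 nonblue 0.07 39 620.8 637.0 z 0.0353
rod z>22 nonblue 0.09 22 621.4 639.4 z 0.0389
rod z>22 nonbl
[... 705 characters left out ...]
2 663.2 z 0.0085
plate z4-14 0.19 88 604.1 665.0 z 0.0072
rod z>22 nonblue -0.03 125 565.2 608.0 z 0.0357
rod z>22 nonblue -0.01 33 572.6 605.4 z 0.0349
rod z>22 nonblue 0.01 77 565.4 635.1 z 0.0326
rod z>22 nonblue 0.03 50 619.0 637.4 z 0.0343
rod z>22 nonblue 0.05 48 618.3 633.6 z 0.0358
rod z>22 nonblue 0.07 58 619.3 633.8 z 0.035
rod z>22 nonblue 0.09 66 619.8 639.8 z 0.0337
rod z>22 nonblue 0.15 59 609.1 659.4 z 0.043
rod z>22 nonblue 0.17 33 609.7 651.7 z 0.0412
blue>35 -0.05 48 591.8 640.9 z 0.0535
blue>35 -0.03 107 591.4 643.0 z 0.0537
blue>35 -0.01 62 592.2 645.6 z 0.0533
blue>35 0.01 112 593.6 644.5 z 0.0536
blue>35 0.03 131 595.3 645.7 z 0.051
blue>35 0.17 149 612.3 655.0 z 0.0433
```

```bash
python3 - <<'E'
from h import *
o=pickle.load(open("a.pkl","rb"))
t=cv2.resize(o["top"]["image"][140:215,198:308],None,fx=7,fy=7,interpolation=cv2.INTER_LANCZOS4)
cv2.imwrite("pics/a_top7.png",t)
E
```

```text
(no output)
```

View pics/a_top7.png

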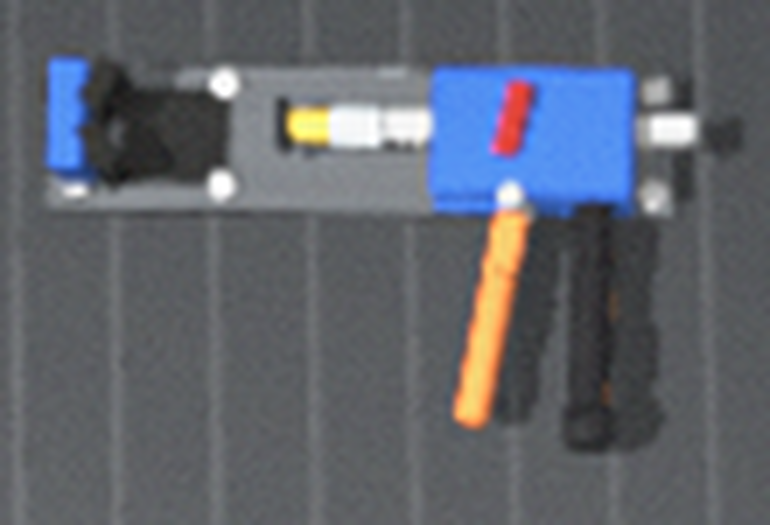

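The 7x crop shows the plate's ends at u≈47 and 672, the handle centre at (592,330), the heel end at v≈448, the trigger from (510,195) to (470,425), and the nose face at u≈278. The housing is off the bar axis, so I'll take the axis from the rod and V-jaw.

```bash
python3 - <<'E'
from h import *
o=pickle.load(open("a.pkl","rb"));c=o["top"];s=o["side"]
T=lambda x,y,z:atz(c,(x+.5)/7-.5+198,(y+.5)/7-.5+140,z)
S=lambda x,y,z:atz(s,(x+.5)/4-.5+130,(y+.5)/4-.5+190,z)
yaw=-.046;R=np.array([[np.cos(yaw),np.sin(yaw)],[-np.sin(yaw),np.cos(yaw)]]) # world->clamp
def C(p): return (R@(p[:2]-[.6265,0])*1e3).round(1)
for n,p in dict(plateL=T(47,195,.008),plateR=T(672,195,.008),plateRs=T(672,100,.008),handle=T(592,330,.042),heel=T(590,448,.042),pivot=T(511,192,.05),trigtip=T(470,425,.041),nose=T(278,125,.04),jawback=T(47,115,.044),
  s_plateL=S(95,311,.008),s_plateLn=S(192,347,.008),s_heel=S(567,100,.042),s_heel2=S(545,95,.042),s_nose=S(250,165,.04)).items(): print(n,p.round(4),C(p))
for n in o:
    P=cloud(o[n]); m=(P[...,2]>.03)&(P[...,2]<.043)&(np.hypot(P[...,0]-.463,P[...,1]-.26)<.05)
    Q=P[m]; print(n,len(Q),np.median(Q[:,2]),cv2.minEnclosingCircle((Q[:,:2]*1e3).astype(np.float32)),np.median(Q,0))
    m=(P[...,2]>.043)&(P[...,2]<.06)&(np.hypot(P[...,0]-.463,P[...,1]-.26)<.03);Q=P[m];print("plug",len(Q),Q.mean(0) if len(Q) else 0)
    m=(P[...,2]>.022)&(P[...,2]<.05)&(P[...,0]>.48)&(P[...,0]<.585)&(P[...,1]>-.09)&(P[...,1]<.05); im=o[n]["image"].astype(int)
    org=m&(im[...,2]>im[...,0]+70)
    for nm,k in(("trig",org),("handle",m&(im.max(-1)<60))):
        Q=P[k]; print(nm,len(Q),np.median(Q,0).round(4),[ (round(x,3),(Q[abs(Q[:,0]-x)<.008][:,1].min()*1e3).round(1),(Q[abs(Q[:,0]-x)<.008][:,1].max()*1e3).round(1)) for x in(.51,.53,.55,.57) if (abs(Q[:,0]-x)<.008).any()],Q[:,0].min())
E
```

```text
plateL [0.611  0.1831 0.008 ] [-23.9 182.2]
plateR [ 0.604  -0.0696  0.008 ] [-19.3 -70.5]
plateRs [ 0.6432 -0.0708  0.008 ] [ 19.9 -69.9]
handle [ 0.5442 -0.0356  0.042 ] [-80.5 -39.4]
heel [ 0.4979 -0.0336  0.042 ] [-126.9  -39.5]
pivot [ 0.5982 -0.0056  0.05  ] [-28.1  -6.9]
trigtip [0.5083 0.0129 0.041 ] [-118.7    7.4]
nose [0.6296 0.0858 0.04  ] [-0.8 85.9]
jawback [0.6352 0.176  0.044 ] [  0.6 176.2]
s_plateL [0.6627 0.1838 0.008 ] [ 27.7 185.2]
s_plateLn [0.6017 0.1888 0.008 ] [-33.4 187.4]
s_heel [ 0.4971 -0.0341  0.042 ] [-127.7  -40. ]
s_heel2 [ 0.5108 -0.0345  0.042 ] [-114.   -39.8]
s_nose [0.631  0.0835 0.04  ] [ 0.7 83.7]
top 175 0.037017885782972826 ((463.0904846191406, 261.3165283203125), 21.231042861938477) [0.46194129 0.25922876 0.03701789]
plug 12 [0.46218752 0.26027697 0.04588409]
trig 133 [0.5474 0.0055 0.0392] [(0.51, np.float64(6.4), np.float64(17.5)), (0.53, np.float64(3.2), np.float64(14.6)), (0.55, np.float64(-2.5), np.float64(11.5)), (0.57, np.float64(-5.8), np.float64(5.5))] 0.509170040681999
handle 109 [ 0.5437 -0.037   0.0411] [(0.51, np.float64(-39.9), np.float64(-26.2)), (0.53, np.float64(-40.5), np.float64(-29.3)), (0.55, np.float64(-41.0), np.float64(-29.8)), (0.57, np.float64(-41.6), np.float64(-30.3))] 0.4991095857781941
side 406 0.03815486260524503 ((461.88629150390625, 264.09136962890625), 21.75942611694336) [0.45902864 0.26810547 0.03815486]
plug 29 [0.46157911 0.26401423 0.04621494]
trig 270 [0.5416 0.0129 0.035 ] [(0.51, np.float64(11.5), np.float64(23.0)), (0.53, np.float64(3.3), np.float64(20.5)), (0.55, np.float64(2.3), np.float64(15.6)), (0.57, np.float64(-24.5), np.float64(12.0))] 0.5075722390925567
handle 353 [ 0.5352 -0.0254  0.036 ] [(0.51, np.float64(-34.7), np.float64(-18.7)), (0.53, np.float64(-34.5), np.float64(-21.7)), (0.55, np.float64(-35.5), np.float64(-21.8)), (0.57, np.float64(-36.8), np.float64(-23.2))] 0.49556710520302844
```

```bash
cat > mv.py <<'E'
import numpy as np,sys
from plant import sensors
from scipy.spatial.transform import Rotation as Ro
s=sensors.observe(); p=s["tool_pos"];R=Ro.from_euler("xyz",s["tool_rot"])
print("t",round(s["time"],2),p.round(4),s["tool_rot"].round(4),"gap",round(s["finger_gap"],4),"F",s["ft_force"].round(1),s["finger_force"])
for a in sys.argv[1:]:
    x,y,z,w=map(float,a.split(","))
    d=R.inv().apply(np.array([x,y,z])-p)/.75
    t=(R.inv()*Ro.from_euler("xyz",[np.pi,0,w])).as_rotvec()/np.pi
    print(a,d.round(4).tolist(),t.round(4).tolist())
E
python3 mv.py .5,-.1,.2,1.525 .462,.262,.12,1.525
```

```text
t 0.1 [ 0.2048 -0.6165  0.2307] [-3.1405 -0.      0.3207] gap 0.0857 F [-0.3 -0.8 -0.3] 0.0
.5,-.1,.2,1.525 [0.5906, -0.5294, 0.0416] [-0.0003, -0.0002, -0.3833]
.462,.262,.12,1.525 [0.6946, -1.0033, 0.1488] [-0.0003, -0.0002, -0.3833]
```

Call:
{"name": "play_rows", "arguments": {"rows": [[[0.59, -0.53, 0.042, 0, 0, -0.383, -1], [0.59, -0.53, 0.042, 0, 0, -0.383, -1], [0.59, -0.53, 0.042, 0, 0, -0.383, -1], [0.59, -0.53, 0.042, 0, 0, -0.383, -1], [0.59, -0.53, 0.042, 0, 0, -0.383, -1], [0.59, -0.53, 0.042, 0, 0, -0.383, -1], [0.59, -0.53, 0.042, 0, 0, -0.383, -1], [0.59, -0.53, 0.042, 0, 0, -0.383, -1], [0.59, -0.53, 0.042, 0, 0, -0.383, -1], [0.59, -0.53, 0.042, 0, 0, -0.383, -1], [0.59, -0.53, 0.042, 0, 0, -0.383, -1], [0.59, -0.53, 0.042, 0, 0, -0.383, -1], [0.69, -0.99, 0.14, 0, 0, -0.383, -1], [0.69, -0.99, 0.14, 0, 0, -0.383, -1], [0.69, -0.99, 0.14, 0, 0, -0.383, -1], [0.69, -0.99, 0.14, 0, 0, -0.383, -1], [0.69, -0.99, 0.14, 0, 0, -0.383, -1], [0.69, -0.99, 0.14, 0, 0, -0.383, -1], [0.69, -0.99, 0.14, 0, 0, -0.383, -1], [0.69, -0.99, 0.14, 0, 0, -0.383, -1]]]}}

```text
time: 2.6
tool_pos: [0.462, 0.2499, 0.1263]
tool_rot: [-3.141, 0.0, 1.524]
ft_force: [-0.1, -0.2, -0.1]
finger_gap: 0.0852
finger_force: 0.0
```

```bash
python3 - <<'E'
from h import *
o=grab("b")
E
python3 mv.py .462,.262,.06,1.525 .462,.262,.007,1.525
```

```text
t 2.7 [0.4623 0.2495 0.1266] [3.1415e+00 1.0000e-04 1.5222e+00] gap 0.0856 F [ 0.2  0.3 -0. ] 0.0
.462,.262,.06,1.525 [0.0166, -0.0013, 0.0887] [0.0, 0.0, -0.0009]
.462,.262,.007,1.525 [0.0166, -0.0013, 0.1594] [0.0, 0.0, -0.0009]
```

View pics/b_side.png

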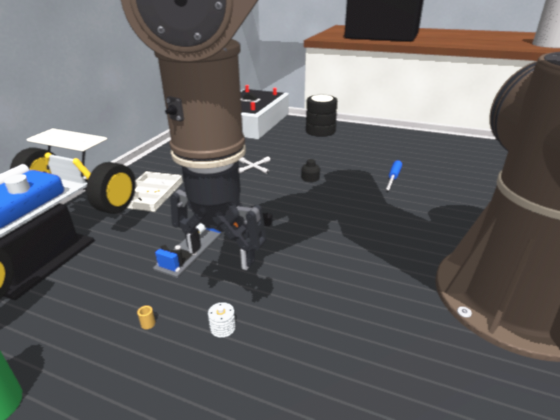

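The gripper hangs above the head, whose crown is at (222,312) in the side view. Next: descend and grip.

Call:
{"name": "play_rows", "arguments": {"rows": [[[0.0166, -0.001, 0.05, 0, 0, 0, -1], [0.0166, -0.001, 0.09, 0, 0, 0, -1], [0.0166, -0.001, 0.13, 0, 0, 0, -1], [0.0166, -0.001, 0.158, 0, 0, 0, -1], [0.0166, -0.001, 0.158, 0, 0, 0, -1], [0.0166, -0.001, 0.158, 0, 0, 0, 1], [0.0166, -0.001, 0.158, 0, 0, 0, 1], [0.0166, -0.001, 0.158, 0, 0, 0, 1], [0.0166, -0.001, 0.158, 0, 0, 0, 1], [0.0166, -0.001, 0.158, 0, 0, 0, 1], [0.0166, -0.001, 0.158, 0, 0, 0, 1], [0.0166, -0.001, 0.158, 0, 0, 0, 1], [0.0166, -0.001, 0.158, 0, 0, 0, 1]]], "squeeze": 25}}

```text
time: 4.32
tool_pos: [0.4625, 0.2636, 0.0089]
tool_rot: [3.14, -0.001, 1.524]
ft_force: [1.1, -3.0, 10.0]
finger_gap: 0.0415
finger_force: 24.0
```

```bash
python3 - <<'E'
from h import *
o=grab("c")
a=cv2.resize(o["top"]["image"][180:260,140:220],(500,500),interpolation=cv2.INTER_CUBIC)
b=cv2.resize(o["side"]["image"][240:350,170:280],(500,500),interpolation=cv2.INTER_CUBIC)
cv2.imwrite("pics/c.png",cv2.resize(np.hstack([a,b]),(800,400)))
E
python3 mv.py .462,.262,.09,1.525 .632,.131,.09,1.525
```

```text
t 4.42 [0.4625 0.2636 0.0088] [ 3.1401e+00 -7.0000e-04  1.5241e+00] gap 0.0413 F [ 0.4 -3.4  9.9] 23.98893803358078
.462,.262,.09,1.525 [-0.0021, -0.0004, -0.1082] [0.0005, -0.0002, -0.0003]
.632,.131,.09,1.525 [-0.166, 0.2342, -0.108] [0.0005, -0.0002, -0.0003]
```

View pics/c.png

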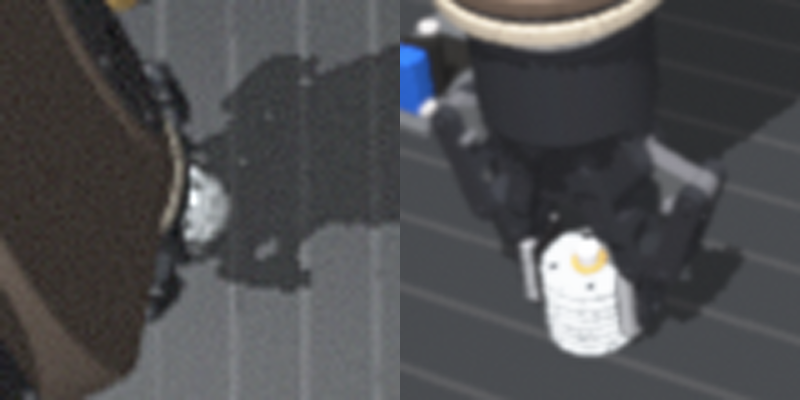

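The fingers hold the head, gap 41.5 mm. Next: lift and carry it over the seat.

Call:
{"name": "play_rows", "arguments": {"rows": [[[0, 0, -0.05, 0, 0, 0, 1], [0, 0, -0.11, 0, 0, 0, 1], [-0.06, 0.08, -0.12, 0, 0, 0, 1], [-0.11, 0.15, -0.12, 0, 0, 0, 1], [-0.15, 0.21, -0.12, 0, 0, 0, 1], [-0.168, 0.234, -0.12, 0, 0, 0, 1], [-0.168, 0.234, -0.12, 0, 0, 0, 1], [-0.168, 0.234, -0.12, 0, 0, 0, 1], [-0.168, 0.234, -0.12, 0, 0, 0, 1]]]}}

```text
time: 5.55
tool_pos: [0.6303, 0.1302, 0.0979]
tool_rot: [-3.141, 0.0, 1.525]
ft_force: [0.6, -0.4, -0.4]
finger_gap: 0.0416
finger_force: 26.4
```

```bash
python3 - <<'E'
from h import *
o=grab("d")
a=o["top"]["image"][110:230,150:310]
b=o["side"]["image"][130:290,90:290]
cv2.imwrite("pics/d.png",np.hstack([cv2.resize(a,(400,300),interpolation=cv2.INTER_CUBIC),cv2.resize(b,(375,300),interpolation=cv2.INTER_CUBIC)]))
for n in o:
    P=cloud(o[n]); C=o[n]["image"].astype(int)
    m=(C.min(-1)>150)&(np.hypot(P[...,0]-.632,P[...,1]-.131)<.035)&(P[...,2]>.09)&(P[...,2]<.16)
    Q=P[m]; print(n,len(Q)); 
    if len(Q): print(np.median(Q,0),Q.min(0),Q.max(0))
E
python3 mv.py
```

```text
top 0
side 472
[0.62434925 0.14245591 0.11837761] [0.60065832 0.1117248  0.09042638] [0.66440477 0.15134549 0.14190736]
t 5.65 [0.6306 0.1302 0.098 ] [-3.1414 -0.      1.5252] gap 0.0415 F [ 0.4 -0.4 -1.1] 26.424522399902344
```

View pics/d.png

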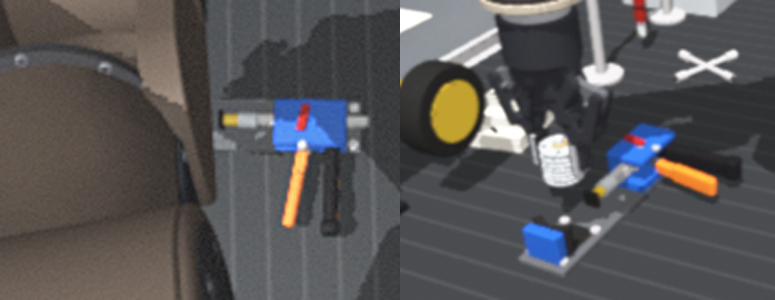

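The head hangs upright in the fingers at about (560,160). The jaw is below at (545,243). I'll measure the head in the side view, which has the same bias as the jaw measurement.

```bash
python3 - <<'E'
from h import *
from scipy.optimize import least_squares
def fit(tag,n,c0,lo,hi):
    c=pickle.load(open(tag+".pkl","rb"))[n];P=cloud(c);C=c["image"].astype(int)
    m=(C.min(-1)>110)&(np.hypot(P[...,0]-c0[0],P[...,1]-c0[1])<.03)&(P[...,2]>lo)&(P[...,2]<hi);Q=P[m]
    r=least_squares(lambda p:np.hypot(Q[:,0]-p[0],Q[:,1]-p[1])-.0205,c0,loss="soft_l1",f_scale=.001)
    print(tag,n,len(Q),r.x)
fit("a","side",[.462,.262],.006,.032); fit("d","side",[.632,.131],.095,.121)
c=pickle.load(open("d.pkl","rb"))["side"];P=cloud(c)
for nm,m in(("crown",(P[...,2]>.1245)&(P[...,2]<.131)),("plug",(P[...,2]>.132)&(P[...,2]<.140))):
    m&=(np.hypot(P[...,0]-.632,P[...,1]-.131)<.026)&(c["image"].min(-1)>110);Q=P[m];print(nm,len(Q),Q.mean(0),Q.min(0),Q.max(0))
E
```

```text
a side 314 [0.46284913 0.26259345]
d side 247 [0.63032592 0.12914992]
crown 154 [0.63186621 0.13617267 0.12717521] [0.60847703 0.1117248  0.12452416] [0.65570882 0.15084126 0.13057135]
plug 30 [0.63651058 0.13414588 0.13569922] [0.6082407  0.12621654 0.13288666] [0.65707048 0.14177959 0.13768959]
```

Call:
{"name": "play_rows", "arguments": {"rows": [[[0.0033, 0.0019, 0.03, 0, 0, 0, 1], [0.0033, 0.0019, 0.06, 0, 0, 0, 1], [0.0033, 0.0019, 0.085, 0, 0, 0, 1], [0.0033, 0.0019, 0.097, 0, 0, 0, 1], [0.0033, 0.0019, 0.103, 0, 0, 0, 1], [0.0033, 0.0019, 0.1065, 0, 0, 0, 1], [0.0033, 0.0019, 0.1065, 0, 0, 0, 1], [0.0033, 0.0019, 0.1065, 0, 0, 0, 1]]]}}

```text
time: 6.65
tool_pos: [0.633, 0.1318, 0.0184]
tool_rot: [3.141, -0.0, 1.524]
ft_force: [0.5, -0.0, -1.0]
finger_gap: 0.0411
finger_force: 26.4
```

```bash
python3 - <<'E'
from h import *
from scipy.optimize import least_squares
o=grab("e");c=o["side"]
b=c["image"][170:290,110:270]
cv2.imwrite("pics/e.png",cv2.resize(b,(800,600),interpolation=cv2.INTER_CUBIC))
P=cloud(c);C=c["image"].astype(int)
m=(C.min(-1)>110)&(np.hypot(P[...,0]-.632,P[...,1]-.132)<.03)&(P[...,2]>.01)&(P[...,2]<.05);Q=P[m]
print(len(Q),Q.min(0),Q.max(0))
E
python3 mv.py
```

```text
311 [0.60393174 0.11323779 0.01087086] [0.65886099 0.16054864 0.04987847]
t 6.75 [0.6329 0.1318 0.0183] [ 3.1411e+00 -1.0000e-04  1.5240e+00] gap 0.0412 F [-0.4 -0.3 -1.6] 26.42453670501709
```

View pics/e.png

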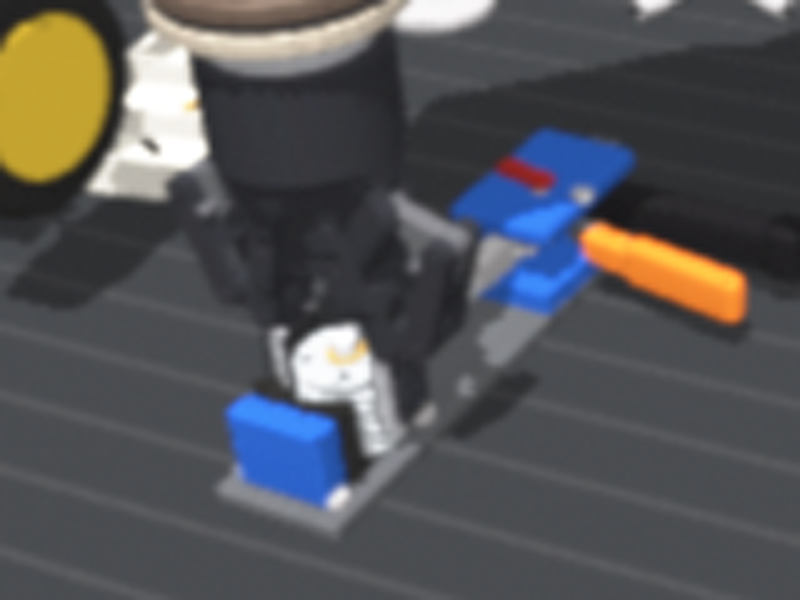

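The head is right before the V-jaw, with its crown at (335,355) and the jaw at (285,445). Next: set it down, open and rise.

Call:
{"name": "play_rows", "arguments": {"rows": [[[0, 0, 0.002, 0, 0, 0, 1], [0, 0, 0.002, 0, 0, 0, 1], [0, 0, 0.002, 0, 0, 0, 0.2], [0, 0, 0.002, 0, 0, 0, -1], [0, 0, 0.002, 0, 0, 0, -1], [0, 0, 0.002, 0, 0, 0, -1], [0, 0, 0.002, 0, 0, 0, -1], [0, 0, 0.002, 0, 0, 0, -1], [0, 0, -0.03, 0, 0, 0, -1], [0, 0, -0.09, 0, 0, 0, -1], [0, 0, -0.15, 0, 0, 0, -1], [0, 0, -0.15, 0, 0, 0, -1], [0, 0, -0.15, 0, 0, 0, -1]]]}}

```text
time: 8.38
tool_pos: [0.6324, 0.1317, 0.1301]
tool_rot: [-3.141, 0.0, 1.524]
ft_force: [0.2, 0.3, -0.7]
finger_gap: 0.0853
finger_force: 0.0
```

```bash
python3 - <<'E'
from h import *
from scipy.optimize import least_squares
o=grab("f");c=o["side"]
P=cloud(c);C=c["image"].astype(int)
for nm,lo,hi in(("crown",.042,.050),("plug",.050,.06)):
    m=(np.hypot(P[...,0]-.632,P[...,1]-.134)<.026)&(P[...,2]>lo)&(P[...,2]<hi)&(C.min(-1)>110);Q=P[m];print(nm,len(Q),np.median(Q,0) if len(Q) else 0)
    if len(Q)>5: print(cv2.minEnclosingCircle((Q[:,:2]*1e3).astype(np.float32)))
E
python3 mv.py .527,-.023,.14,-.046 .527,-.023,.013,-.046
```

```text
crown 196 [0.62731969 0.13568815 0.04603872]
((629.47314453125, 135.3001251220703), 23.91721534729004)
plug 17 [0.62945814 0.1333664  0.05441379]
((629.6285400390625, 132.40879821777344), 4.204457759857178)
t 8.47 [0.6319 0.1316 0.1292] [-3.1397e+00  4.0000e-04  1.5240e+00] gap 0.0855 F [-1.1 -0.1 -0.2] 0.0
.527,-.023,.14,-.046 [-0.2125, -0.1301, -0.0141] [-0.0004, 0.0006, 0.4998]
.527,-.023,.013,-.046 [-0.2125, -0.1298, 0.1553] [-0.0004, 0.0006, 0.4998]
```

The head stands on the bed, crown at z 46 mm, about 4 mm short of the seat. Next: move to the trigger, descending 9 mm towards clamp +y of the squeeze point for clearance.

Call:
{"name": "play_rows", "arguments": {"rows": [[[0, 0, -0.014, 0, 0, 0.1, -1], [-0.1, -0.06, -0.014, 0, 0, 0.2, -1], [-0.2, -0.13, -0.014, 0, 0, 0.3, -1], [-0.2, -0.13, -0.014, 0, 0, 0.4, -1], [-0.2, -0.13, -0.014, 0, 0, 0.5, -1], [-0.2, -0.13, -0.014, 0, 0, 0.5, -1], [-0.2, -0.13, -0.014, 0, 0, 0.5, -1], [-0.2, -0.13, -0.014, 0, 0, 0.5, -1], [-0.2, -0.13, -0.014, 0, 0, 0.5, -1], [-0.2, -0.13, -0.014, 0, 0, 0.5, -1], [-0.2, -0.13, -0.014, 0, 0, 0.5, -1], [-0.2, -0.13, -0.014, 0, 0, 0.5, -1], [-0.2, -0.13, 0.05, 0, 0, 0.5, -1], [-0.2, -0.13, 0.09, 0, 0, 0.5, -1], [-0.2, -0.13, 0.09, 0, 0, 0.5, -1]]]}}

```text
time: 10.35
tool_pos: [0.5268, -0.0134, 0.0613]
tool_rot: [-3.141, 0.004, -0.046]
ft_force: [-0.3, 0.1, 1.2]
finger_gap: 0.0854
finger_force: 0.0
```

```bash
python3 - <<'E'
from h import *
o=grab("g");
b=o["side"]["image"][150:280,130:305];a=o["top"]["image"][130:220,190:310]
cv2.imwrite("pics/g.png",np.hstack([cv2.resize(b,(404,300),interpolation=cv2.INTER_CUBIC),cv2.resize(a,(396,300),interpolation=cv2.INTER_CUBIC)]))
E
python3 mv.py .527,-.014,.013,-.046 .527,-.021,.013,-.046
```

```text
t 10.45 [ 0.5286 -0.0135  0.0635] [-3.1416 -0.     -0.0464] gap 0.0857 F [-0.   0.   0.6] 0.0
.527,-.014,.013,-.046 [-0.0021, 0.0008, 0.0673] [-0.0, -0.0, -0.0001]
.527,-.021,.013,-.046 [-0.0017, 0.0101, 0.0673] [-0.0, -0.0, -0.0001]
```

View pics/g.png

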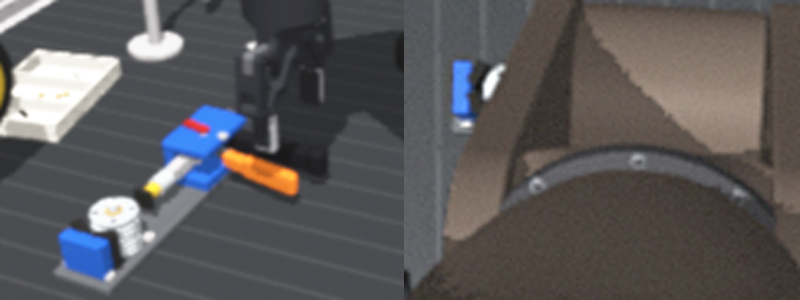

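The head stands upright in the jaw at (112,230). The near finger tip is at (267,150), above the trigger at about (265,168). I'll check that by projection.

```bash
python3 - <<'E'
from h import *
c=pickle.load(open("g.pkl","rb"))["side"]
P=cloud(c)
for u,v in((246,213),(244,208),(247,216),(246,222),(250,224),(262,190),(265,192)): print(u,v,P[v,u].round(4))
for p in((.527,.029,.076),(.527,.015,.041)):
    q=np.linalg.inv(c["cam_to_world"])@np.r_[p,1];K=c["mtx"];print(p,K[0,0]*q[0]/-q[2]+K[0,2],K[1,1]*q[1]/q[2]+K[1,2])
# trigger tip-side points orange front face
C=c["image"].astype(int);m=(C[...,2]>C[...,0]+70)&(P[...,0]>.47)&(P[...,0]<.62)&(P[...,2]>.02)&(P[...,2]<.038)&(abs(P[...,1])<.05)
Q=P[m]
for x in np.arange(.505,.575,.01):
    k=abs(Q[:,0]-x)<.005; print(round(x,3),k.sum(),np.median(Q[k][:,1]).round(4) if k.any() else 0)
E
```

```text
246 213 [0.5208 0.0424 0.086 ]
244 208 [0.5245 0.0429 0.0975]
247 216 [ 0.5545 -0.0256  0.0302]
246 222 [0.5385 0.0114 0.0403]
250 224 [0.528  0.0132 0.0387]
262 190 [ 0.5282 -0.0557  0.088 ]
265 192 [ 0.5226 -0.0594  0.082 ]
(0.527, 0.029, 0.076) 246.38015128823895 213.2635324227153
(0.527, 0.015, 0.041) 250.007106020064 223.63862564613757
0.505 12 0.0174
0.515 26 0.0208
0.525 22 0.018
0.535 26 0.0161
0.545 21 0.014
0.555 23 0.0118
0.565 19 0.0094
```

Call:
{"name": "play_rows", "arguments": {"rows": [[[-0.002, 0.001, 0.03, 0, 0, 0, -1], [-0.002, 0.001, 0.055, 0, 0, 0, -1], [-0.002, 0.001, 0.067, 0, 0, 0, -1], [-0.002, 0.001, 0.067, 0, 0, 0, -1], [-0.002, 0.01, 0.067, 0, 0, 0, -1], [-0.002, 0.01, 0.067, 0, 0, 0, -1], [-0.002, 0.01, 0.067, 0, 0, 0, 1], [-0.002, 0.01, 0.067, 0, 0, 0, 1], [-0.002, 0.01, 0.067, 0, 0, 0, 1], [-0.002, 0.01, 0.067, 0, 0, 0, 1], [-0.002, 0.01, 0.067, 0, 0, 0, 1], [-0.002, 0.01, 0.067, 0, 0, 0, 1], [-0.002, 0.01, 0.067, 0, 0, 0, 1], [-0.002, 0.01, 0.067, 0, 0, 0, 1]]], "squeeze": 35}}

```text
time: 12.2
tool_pos: [0.5266, -0.022, 0.0133]
tool_rot: [3.141, -0.0, -0.046]
ft_force: [-5.1, -16.2, 16.9]
finger_gap: 0.0364
finger_force: 33.7
```

```bash
cat > nose.py <<'E'
from h import *
import sys
tag=sys.argv[1]; c=imaging.camera("side"); cv2.imwrite(f"pics/{tag}_side.png",c["image"]); P=cloud(c);C=c["image"].astype(int)
ax=np.array([.046,.999])
# pixel-column profile of the bar: project axis points (z=35 top line) and sample colours
K=c["mtx"];Ti=np.linalg.inv(c["cam_to_world"])
up=cv2.GaussianBlur(c["image"],(3,3),0)
s=""
for t in np.arange(10,125,1.5):
    p=np.r_[np.array([.6265,0])+ax*t/1e3,.036];q=Ti@np.r_[p,1]
    u=K[0,0]*q[0]/-q[2]+K[0,2];v=K[1,1]*q[1]/q[2]+K[1,2]
    px=cv2.getRectSubPix(up,(1,1),(float(u),float(v)))[0,0].astype(int)
    b,g,r=px; s+=("Y" if r-b>60 else "B" if b-r>60 else "k" if px.max()<70 else "g" if px.max()<150 else "w")
print(s)
hsv=(C[...,2]-C[...,0]>60)&(C[...,1]-C[...,0]>40)&(abs(P[...,0]-.63)<.02)&(P[...,1]>.03)&(P[...,1]<.125)&(P[...,2]>.02)&(P[...,2]<.0415)
Q=P[hsv]; t=(Q[:,:2]-[.6265,0])@ax*1e3
if len(t): print("yellow n",len(t),"mm along",np.percentile(t,[2,50,98]).round(1))
m=(np.hypot(P[...,0]-.632,P[...,1]-.136)<.026)&(P[...,2]>.050)&(P[...,2]<.06)&(C.min(-1)>110);print("plug",P[m].mean(0).round(4))
E
python3 nose.py h1; python3 mv.py
```

```text
BBBBBwwwwwwwwwwwwwwwwwwwwwwwwwwwwwwwwwwwwwYYYYYYYYYYYgkkkkkggwwwwwwwwwwwwwwww
yellow n 30 mm along [72.1 78.4 91.1]
plug [0.6298 0.1328 0.0537]
t 12.25 [ 0.5266 -0.022   0.0133] [ 3.1405e+00 -4.0000e-04 -4.5500e-02] gap 0.0363 F [ -4.9 -15.9  16.9] 33.667115550488234
```

Full squeeze, gap 36 mm. The stem runs from 73 to 89 mm along the axis and is fully out. Next: two more pumps, with the centre nudged 1 mm.

Call:
{"name": "play_rows", "arguments": {"rows": [[[0, 0.0013, 0, 0, 0, 0, -1], [0, 0.0013, 0, 0, 0, 0, -1], [0, 0.0013, 0, 0, 0, 0, -1], [0, 0.0013, 0, 0, 0, 0, -1], [0, 0.0013, 0, 0, 0, 0, -1], [0, 0.0013, 0, 0, 0, 0, 1], [0, 0.0013, 0, 0, 0, 0, 1], [0, 0.0013, 0, 0, 0, 0, 1], [0, 0.0013, 0, 0, 0, 0, 1], [0, 0.0013, 0, 0, 0, 0, 1], [0, 0.0013, 0, 0, 0, 0, 1], [0, 0.0013, 0, 0, 0, 0, 1]]]}}

```text
time: 13.75
tool_pos: [0.5264, -0.0222, 0.0131]
tool_rot: [3.141, -0.0, -0.046]
ft_force: [-2.8, -2.5, 12.6]
finger_gap: 0.0361
finger_force: 33.4
```

```bash
python3 nose.py h2; python3 mv.py
```

```text
BBBBBwwwwwwwwwwwwwwwwwwwwwwwwwwwwwwwwwwwwwwwwwYYYYYYYYYYYggggwwwwwwwwwwwwwwww
yellow n 30 mm along [79.8 86.8 97.7]
plug [0.6297 0.1329 0.0538]
t 13.8 [ 0.5264 -0.0222  0.0131] [ 3.1412e+00 -2.0000e-04 -4.5700e-02] gap 0.0364 F [-3.  -3.3 12.5] 33.43127254396677
```

Call:
{"name": "play_rows", "arguments": {"rows": [[[0, 0, 0, 0, 0, 0, -1], [0, 0, 0, 0, 0, 0, -1], [0, 0, 0, 0, 0, 0, -1], [0, 0, 0, 0, 0, 0, -1], [0, 0, 0, 0, 0, 0, -1], [0, 0, 0, 0, 0, 0, 1], [0, 0, 0, 0, 0, 0, 1], [0, 0, 0, 0, 0, 0, 1], [0, 0, 0, 0, 0, 0, 1], [0, 0, 0, 0, 0, 0, 1], [0, 0, 0, 0, 0, 0, 1], [0, 0, 0, 0, 0, 0, 1]]]}}

```text
time: 15.3
tool_pos: [0.5264, -0.0222, 0.0131]
tool_rot: [3.141, -0.0, -0.046]
ft_force: [-2.5, -4.3, 11.9]
finger_gap: 0.0364
finger_force: 33.4
```

```bash
python3 nose.py h3; python3 mv.py
```

```text
BBBBBwwwwwwwwwwwwwwwwwwwwwwwwwwwwwwwwwwwwwwwwwwwwwYYYYYYYYYYwwwwwwwwwwwwwwwww
yellow n 32 mm along [ 84.4  92.2 103.4]
plug [0.6293 0.1332 0.0538]
t 15.35 [ 0.5264 -0.0222  0.0131] [ 3.1412e+00 -2.0000e-04 -4.5800e-02] gap 0.0363 F [-3.4 -3.2 12. ] 33.42109512537718
```

Call:
{"name": "play_rows", "arguments": {"rows": [[[0, 0, 0, 0, 0, 0, -1], [0, 0, 0, 0, 0, 0, -1], [0, 0, 0, 0, 0, 0, -1], [0, 0, 0, 0, 0, 0, -1], [0, 0, 0, 0, 0, 0, -1], [0, 0, 0, 0, 0, 0, 1], [0, 0, 0, 0, 0, 0, 1], [0, 0, 0, 0, 0, 0, 1], [0, 0, 0, 0, 0, 0, 1], [0, 0, 0, 0, 0, 0, 1], [0, 0, 0, 0, 0, 0, 1], [0, 0, 0, 0, 0, 0, 1]]]}}

```text
time: 16.85
tool_pos: [0.5265, -0.0222, 0.0131]
tool_rot: [3.141, -0.0, -0.046]
ft_force: [-2.9, -3.2, 11.6]
finger_gap: 0.0364
finger_force: 33.4
```

```bash
python3 nose.py h4; python3 mv.py
```

```text
BBBBBwwwwwwwwwwwwwwwwwwwwwwwwwwwwwwwwwwwwwwwwwwwwwwwwwYYYYYYYYYwwwwwwwwwwwwww
yellow n 29 mm along [ 88.9  97.1 106.3]
plug [0.63   0.135  0.0541]
t 16.9 [ 0.5264 -0.0222  0.0131] [ 3.1412e+00 -2.0000e-04 -4.5800e-02] gap 0.0363 F [-2.4 -2.2 12.3] 33.42715507373214
```

Call:
{"name": "play_rows", "arguments": {"rows": [[[0, 0, 0, 0, 0, 0, -1], [0, 0, 0, 0, 0, 0, -1], [0, 0, 0, 0, 0, 0, -1], [0, 0, 0, 0, 0, 0, -1], [0, 0, 0, 0, 0, 0, -1], [0, 0, 0, 0, 0, 0, 1], [0, 0, 0, 0, 0, 0, 1], [0, 0, 0, 0, 0, 0, 1], [0, 0, 0, 0, 0, 0, 1], [0, 0, 0, 0, 0, 0, 1], [0, 0, 0, 0, 0, 0, 1], [0, 0, 0, 0, 0, 0, 1]]]}}

```text
time: 18.4
tool_pos: [0.5265, -0.0222, 0.0131]
tool_rot: [3.141, -0.0, -0.046]
ft_force: [-4.1, -3.4, 13.0]
finger_gap: 0.0367
finger_force: 33.4
```

```bash
python3 nose.py h5; python3 mv.py; python3 - <<'E'
import cv2,numpy as np
f=lambda t:cv2.resize(cv2.imread(f"pics/{t}_side.png")[195:275,140:220],(400,400),interpolation=cv2.INTER_CUBIC)
cv2.imwrite("pics/h45.png",np.hstack([f("h4"),f("h5")]))
E
```

```text
BBBBBwwwwwwwwwwwwwwwwwwwwwwwwwwwwwwwwwwwwwwwwwwwwwwwwwwwwYYYYYYYwwwwwwwwwwwww
yellow n 23 mm along [ 95.8 101.6 110.2]
plug [0.6302 0.1374 0.0533]
t 18.45 [ 0.5265 -0.0222  0.0132] [ 3.1412e+00 -3.0000e-04 -4.5900e-02] gap 0.036 F [-4.  -3.4 13. ] 33.392383977770805
```

View pics/h45.png

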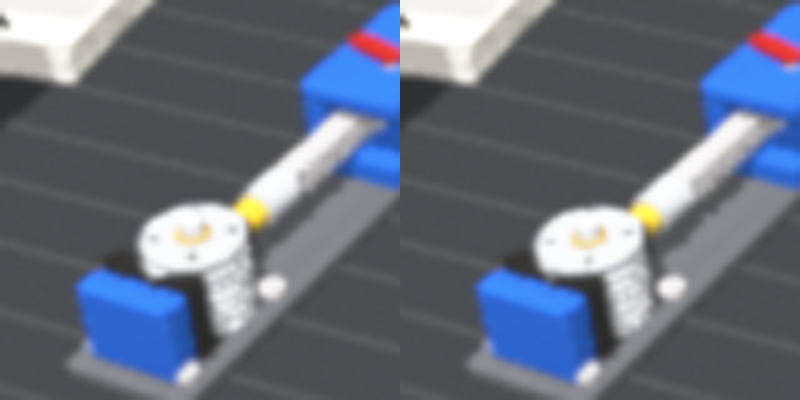

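Right crop: the head is against the jaw and the yellow stem at (648,217) is shortened. I estimate it is pushed in about 3–4 mm, so the next notch should end near 9–10 mm. I'll squeeze it part way and measure.

Call:
{"name": "play_rows", "arguments": {"rows": [[[0, 0, 0, 0, 0, 0, -1], [0, 0, 0, 0, 0, 0, -1], [0, 0, 0, 0, 0, 0, -1], [0, 0, 0, 0, 0, 0, -1], [0, 0, 0, 0, 0, 0, -1]]]}}

```text
time: 19.08
tool_pos: [0.5264, -0.0219, 0.0126]
tool_rot: [3.142, 0.0, -0.047]
ft_force: [-1.1, -0.1, 0.5]
finger_gap: 0.0854
finger_force: 0.0
```

```bash
python3 nose.py h6; python3 mv.py
```

```text
BBBBBwwwwwwwwwwwwwwwwwwwwwwwwwwwwwwwwwwwwwwwwwwwwwwwwwwwwYYYYYYYwwwwwwwwwwwww
yellow n 26 mm along [ 93.6  99.9 110.4]
plug [0.6305 0.1371 0.0538]
t 19.12 [ 0.5264 -0.0219  0.0127] [ 3.1416  0.     -0.0469] gap 0.0857 F [-1.3  0.2 -0.3] 0.0
```

Call:
{"name": "play_rows", "arguments": {"rows": [[[0, 0, 0, 0, 0, 0, -0.2], [0, 0, 0, 0, 0, 0, -0.1], [0, 0, 0, 0, 0, 0, 0], [0, 0, 0, 0, 0, 0, 0.05], [0, 0, 0, 0, 0, 0, 0.05], [0, 0, 0, 0, 0, 0, 0.05], [0, 0, 0, 0, 0, 0, 0.05]]]}}

```text
time: 20.0
tool_pos: [0.5265, -0.0213, 0.013]
tool_rot: [-3.141, -0.0, -0.047]
ft_force: [-1.4, 10.4, 7.7]
finger_gap: 0.0403
finger_force: 4.9
```

```bash
python3 nose.py h7; python3 mv.py
```

```text
BBBBBwwwwwwwwwwwwwwwwwwwwwwwwwwwwwwwwwwwwwwwwwwwwwwwwwwwwwwwYYYYwwwwwwwwwwwww
yellow n 12 mm along [101.5 102.7 111.4]
plug [0.6303 0.1375 0.0541]
t 20.05 [ 0.5264 -0.0213  0.013 ] [-3.1412e+00 -1.0000e-04 -4.6600e-02] gap 0.0408 F [-1.3  9.5  8.7] 4.933108314871788
```

```bash
python3 - <<'E'
from h import *
c=pickle.load(open("g.pkl","rb"))["side"];K=c["mtx"];Ti=np.linalg.inv(c["cam_to_world"]);ax=np.array([.046,.999])
ts=np.arange(60,125,.25)
for k in range(1,8):
    im=cv2.imread(f"pics/h{k}_side.png").astype(np.float32); yl=im[...,2]-im[...,0]; pr=[]
    for t in ts:
        a=[]
        for z in(.030,.033,.036):
          q=Ti@np.r_[np.array([.6265,0])+ax*t/1e3,z,1];u=K[0,0]*q[0]/-q[2]+K[0,2];v=K[1,1]*q[1]/q[2]+K[1,2]
          a.append(cv2.getRectSubPix(yl,(1,1),(float(u),float(v)))[0,0])
        pr.append(a)
    pr=np.array(pr).T; out=[]
    for r in pr:
        i=np.argmax(r>55); j=len(r)-1-np.argmax(r[::-1]>55); out.append((ts[i],ts[j],round(float(r.max()))))
    print(k,out)
E
```

```text
1 [(np.float64(67.0), np.float64(82.75), 178), (np.float64(69.5), np.float64(85.5), 176), (np.float64(72.0), np.float64(88.0), 172)]
2 [(np.float64(73.25), np.float64(88.75), 176), (np.float64(75.5), np.float64(91.5), 174), (np.float64(78.75), np.float64(94.5), 175)]
3 [(np.float64(79.25), np.float64(94.75), 177), (np.float64(81.25), np.float64(96.75), 176), (np.float64(84.0), np.float64(99.25), 172)]
4 [(np.float64(85.75), np.float64(99.25), 175), (np.float64(87.75), np.float64(101.0), 170), (np.float64(90.75), np.float64(103.25), 169)]
5 [(np.float64(90.75), np.float64(101.75), 173), (np.float64(92.75), np.float64(103.5), 167), (np.float64(95.5), np.float64(105.5), 157)]
6 [(np.float64(90.0), np.float64(101.75), 175), (np.float64(92.0), np.float64(103.5), 169), (np.float64(94.75), np.float64(105.5), 161)]
7 [(np.float64(95.25), np.float64(102.0), 135), (np.float64(97.25), np.float64(103.75), 148), (np.float64(99.5), np.float64(105.75), 118)]
```

Line-of-sight geometry shows the crown hides the stem's front end. So the nose is about 6.5 mm in now, and a full squeeze should bring it to about 8 mm. Next: squeeze fully and hold.

Call:
{"name": "play_rows", "arguments": {"rows": [[[0, 0.0007, 0, 0, 0, 0, 0.1], [0, 0.0007, 0, 0, 0, 0, 0.15], [0, 0.0007, 0, 0, 0, 0, 0.2], [0, 0.0007, 0, 0, 0, 0, 1], [0, 0.0007, 0, 0, 0, 0, 1], [0, 0.0007, 0, 0, 0, 0, 1], [0, 0.0007, 0, 0, 0, 0, 1], [0, 0.0007, 0, 0, 0, 0, 1]]]}}

```text
time: 21.05
tool_pos: [0.5265, -0.0223, 0.0133]
tool_rot: [3.142, -0.0, -0.046]
ft_force: [-3.5, 2.7, 14.4]
finger_gap: 0.0366
finger_force: 33.1
```

```bash
python3 nose.py h8; python3 mv.py; python3 - <<'E'
from h import *
c=pickle.load(open("g.pkl","rb"))["side"];K=c["mtx"];Ti=np.linalg.inv(c["cam_to_world"]);ax=np.array([.046,.999])
yl=cv2.imread("pics/h8_side.png").astype(np.float32);yl=yl[...,2]-yl[...,0];ts=np.arange(60,125,.25)
for z in(.030,.033,.036):
    r=[]
    for t in ts:
        q=Ti@np.r_[np.array([.6265,0])+ax*t/1e3,z,1];r.append(cv2.getRectSubPix(yl,(1,1),(float(K[0,0]*q[0]/-q[2]+K[0,2]),float(K[1,1]*q[1]/q[2]+K[1,2])))[0,0])
    k=np.where(np.array(r)>55)[0]; print(z,ts[k[[0,-1]]] if len(k) else None,max(r))
E
```

```text
BBBBBwwwwwwwwwwwwwwwwwwwwwwwwwwwwwwwwwwwwwwwwwwwwwwwwwwwwwwwwYYYwwwwwwwwwwwww
yellow n 11 mm along [101.1 103.  110.4]
plug [0.63   0.1375 0.0534]
t 21.1 [ 0.5265 -0.0223  0.0133] [ 3.1415e+00 -4.0000e-04 -4.6000e-02] gap 0.0367 F [-3.2  3.7 14.8] 33.1039347499609
0.03 [ 96. 102.] 119.722824
0.033 [ 98.25 103.75] 135.6659
0.036 [100.5  105.75] 94.584984
```

```bash
python3 -c "
from plant import robot
print(robot.job_done())"
```

```text
the job is handed in; nothing more can be done
None
```

I handed the job in with the head standing upright and gripped in the V-jaw, the nose about 7.5–8 mm in by camera estimate, and the fingers still squeezing the trigger at 33 N; I never touched the bystanders, but no verdict came back.

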